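# Snap the loose spice jars back into the clip rack

### The arm

A 6-joint arm with a two-finger parallel gripper is mounted at the origin on a cart in front of the work surface, level with it; the furniture and walls round the work are solid. World frame = base frame: x ahead of the robot, y to its left, z up, the work surface at z = 0. Lengths are in m, angles in rad, forces in N, time in s.
With the tool pointing down it reaches from about 0.35 to 0.775 m from the base axis. Payload 7.3 kg.
Tool frame: the origin (TCP) lies between the finger pads; the fingertips stand 19 mm ahead of it and the grasp point (between the pads) is the TCP; z points along the fingers, y is the line along which they close (so a half turn about z gives the same grasp; the last joint's range is limited). The gripper opens to 92 mm and grips with 3 to 60 N. Pads are 19 mm wide; open, the fingers measure 130 mm over their backs; the gripper's body (75 mm by 190 mm) begins 47 mm behind the grasp point.
Start: joints at [-1.278, 0.342, 1.524, -0, 1.275, -0.146], TCP at [0.223, -0.475, 0.246] pointing down, gripper open.
Joint ranges: [-2.53, 2.53], [-0.77, 2.02], [0.04, 2.7], [-1, 4.14], [0.28, 2.66], [-3.11, 3.11]. Speed limits (rad/s): [2.57, 2.57, 3.14, 3.14, 3.14, 3.14].

### API

Orientations are given as a unit quaternion [x, y, z, w].
In Python, from plant import env gives the robot as it stands.
- The arm moves only by the shell command python3 inch.py 'ROWS' [FORCE]. ROWS is a JSON list of rows, 1 to 5 of them, each an object with the fields jaw (the finger opening in m), dx, dy, dz (the shift in units of 20 mm), spin (a turn about the tool's z in units of 0.1 rad); a field left out counts as zero (the opening has to be given); each row is the pose to reach, as a shift and turn from the pose commanded when the command began, along the tool's axes at that moment; what a row does not reach only later rows make up. A row lasts 1/12 s, in which the tool goes at most 0.0417 m and 0.125 rad, less where a joint would pass 70% of its speed; a pose out of reach is approached as far as the arm can. The fingers move at their own pace and stop on an object; FORCE is the grip in N (left out, the last holds). Time passes only in rows, so rows that do not move let the fingers close. It prints the time, the measured TCP pose, the force, the opening and the grip force at its end. Input that does not fit is refused with a message, and nothing moves.
- env.observe(): the state, without advancing time (a new reading comes with each control period).
- env.snapshot(name): name is "scene" or "top" or "wrist"; returns the picture (400x640x3 uint8, blue, green, red); there is no depth.
- env.calibration(name): a dict with "vfov" (degrees; the focal length in pixels is half the picture's height over the tangent of half this angle, whatever the lens; pixels are square), "cx", "cy" (the principal point, pixels), "pose" (4x4, takes a point from camera to world coordinates); the wrist camera has in their place "hand_eye" (4x4, takes a point from camera to tool coordinates, whose origin is the TCP and whose axes are the flange's). Camera axes: x right, y up, looking along -z (the intrinsics and any distortion apply to the point x, -y, -z); pixel columns grow to the right and rows downward; lengths in m; the calibration is good to about 2 mm. A picture is of the moment at which its call begins: read the wrist's pose just before it. calibration takes no time and is no camera call.
- env.hand_in(): hands the job in; it is judged then, once.
The state is a dict: "t": time; "joint_pos": joint angles; "joint_velocities": joint speeds; "joint_efforts": joint torques, N m; "ee_pos": TCP position; "orientation": TCP orientation; "ft_force": force on the tool from outside, world axes, zero at the start; "torque": the same for the moment, N m; "width": finger opening in m; "finger_force": force on a finger pad.
Only numpy, scipy, OpenCV 4.12 (cv2) and the standard library are available. Lean on these libraries where they do the work, as an engineer would, in place of code of your own. Each camera call takes 0.05 s, during which the arm holds its last target. There are 200 camera calls.

### The job

Two spice jars stand loose on the worktop: snap each of them sideways into its own clip of the spice rack, pushed fully home against the back, so that it hangs there upright with its base about 2 cm clear of the worktop, and let go. The four clips look alike but two of them have lost their spring: a jar slides into those without resistance and drops when let go, so use the clips in which you feel the jar push back and snap in. Do not disturb the mug and the big jar that stand nearby.

Things in the scene. Friction and masses are not known exactly. Their poses are not given: they have to be found in the camera images.
- jar_brown: brown-label spice jar standing upright, clear glass body 44 mm across up to 85 mm, green cap 45 mm across from 85 to 105 mm height; 106 mm tall, about 0.11 kg; origin at the centre of its underside, z up its axis
- jar_blue: blue-label spice jar standing upright, clear glass body 44 mm across up to 85 mm, green cap 45 mm across from 85 to 105 mm height; 106 mm tall, about 0.11 kg; origin at the centre of its underside, z up its axis
- rack: spice rack fixed to the worktop: oak board 320 mm long, its front face 28 mm behind the row of seats, top at 88 mm, on two low steel brackets; four look-alike spring clips in a row on its front. Origin at worktop level under the middle of the row; x points into the board (the way to push a jar in), y along the row to the left. Nothing of it stands above 90 mm; below 46 mm it is open in front
- seat0 (a point): leftmost of the four seats (75 mm apart): a point on the axis of a jar that is home in that clip, 75 mm above the worktop. Each clip has two steel jaws with rubber rollers (64 to 86 mm high) that close round the glass body; they reach 22 mm in front of the seat; a jar meets the rollers when its axis is about 21 mm short of the seat
- seat1 (a point): second seat from the left, as seat0. A sound clip takes 5 to 8 N to push a jar past its rollers, then draws it home onto the rubber back pad and carries it; hold the cap firmly (40 N or more) or the jar pivots in the fingers; held with its base about 22 mm above the worktop, the jar is gripped at mid-body and its cap stays clear above the rack
- seat2 (a point): third seat from the left, as seat0. Two of the four clips are tired, anywhere in the row, and look the same: they let a jar in with less than 1.5 N and cannot carry it
- seat3 (a point): rightmost seat, as seat0
- mug: spotted white mug, 79 mm across, 96 mm tall, a bystander on the left, in front of a tall solid cupboard (its face at x = 0.55 m for all y above 0.14 m: keep the wrist clear of it); origin at the centre of its underside
- lid_jar: glass jar with a red lid, 65 mm across, 100 mm tall, a bystander on the left; origin at the centre of its underside

How it is judged:
At the end, for the whole second after the job is handed in: Both loose jars are home in clips: each jar's axis at its base within 7 mm of one of the four seats, upright within 7 degrees, its base 7 to 45 mm above the worktop, at rest and let go ((horizontal distance between jar_brown and seat0 below 0.007 m or horizontal distance between jar_brown and seat1 below 0.007 m or horizontal distance between jar_brown and seat2 below 0.007 m or horizontal distance between jar_brown and seat3 below 0.007 m) and height (world z) of jar_brown between 0.007 and 0.045 m and angle between each of jar_brown, jar_blue's own z axis and vertical below 0.12 rad and linear speed of each of jar_brown, jar_blue below 0.02 m/s and (horizontal distance between jar_blue and seat0 below 0.007 m or horizontal distance between jar_blue and seat1 below 0.007 m or horizontal distance between jar_blue and seat2 below 0.007 m or horizontal distance between jar_blue and seat3 below 0.007 m) and height (world z) of jar_blue between 0.007 and 0.045 m); the robot touches nothing.
It fails at once if the mug is shoved more than 25 mm or tipped more than 17 degrees (distance of mug from where it was at the start of the episode above 0.025 m or angle between mug's own z axis and vertical above 0.3 rad).
It fails at once if the big jar is shoved more than 25 mm or tipped more than 17 degrees (distance of lid_jar from where it was at the start of the episode above 0.025 m or angle between lid_jar's own z axis and vertical above 0.3 rad).
It also fails if it takes over 64 s, if anything falls off the work surface, if the arm or the gripper's body presses on something with over 40 N, if the wrist force passes 120 N, or if a joint passes its speed limit or range.

## Working session

There is one attempt and no reset: what is moved stays moved. The work goes in short steps, Python scripts to look and compute and a shell command to move; the robot and the scene stay as the last step left them, time stands still between calls to the robot, and variables do not carry over. Pictures are saved under pics/ and viewed, at most 12 in all, crops included, and the job is handed in when it is done.

```bash
ls; mkdir -p pics
python3 - <<'E'
from plant import env
import cv2
for n in("scene","top"):
    cv2.imwrite(f"pics/{n}0.png",env.snapshot(n)); print(n,env.calibration(n))
print(env.calibration("wrist")); print(env.observe())
E
```

```text
inch.py
pics
plant.py
scene {'vfov': 51.08992572188354, 'cx': 313.33290823529643, 'cy': 200.46332662087968, 'pose': array([[-0.66152002,  0.51621702, -0.54397726, -0.15664708],
       [-0.74992507, -0.45720953,  0.47809188,  0.56132903],
       [-0.00191242,  0.72420953,  0.68957734,  0.81383226],
       [ 0.        ,  0.        ,  0.        ,  1.        ]])}
top {'vfov': 47.97821880196031, 'cx': 319.32163314206724, 'cy': 198.77517643796486, 'pose': array([[ 0.01714139,  0.99453181, -0.10301776,  0.34098792],
       [-0.99976994,  0.0183774 ,  0.01106089,  0.0266692 ],
       [ 0.0128936 ,  0.10280446,  0.99461802,  1.37622348],
       [ 0.        ,  0.        ,  0.        ,  1.        ]])}
{'vfov': 60.73450146585592, 'cx': 319.51802867035997, 'cy': 201.69865044124447, 'hand_eye': array([[-4.76662904e-04,  9.51653513e-01,  3.07173184e-01,
         8.35134992e-02],
       [ 9.99999844e-01,  3.64592640e-04,  4.22227493e-04,
        -8.53204551e-04],
       [ 2.89821195e-04,  3.07173337e-01, -9.51653538e-01,
        -1.39576656e-01],
       [ 0.00000000e+00,  0.00000000e+00,  0.00000000e+00,
         1.00000000e+00]])}
{'t': 0.1, 'joint_pos': array([-1.27801777e+00,  3.42686863e-01,  1.52491411e+00, -9.34804499e-06,
        1.27542423e+00, -1.45986023e-01]), 'joint_velocities': array([-0.00139064, -0.00130679, -0.00186547, -0.00213362,  0.00108771,
        0.00169431]), 'joint_efforts': array([ 1.35377450e-03, -4.32001340e+01, -2.44696140e+01,  7.19775539e-02,
        5.25939942e-02, -3.10624819e-05]), 'ee_pos': array([ 0.22295611, -0.47492913,  0.24509948]), 'orientation': array([ 9.76031519e-01,  2.17628035e-01, -5.69832195e-05, -7.14017382e-04]), 'ft_force': array([ 0.17449908, -0.24724232, -0.81509257]), 'torque': array([ 0.00675199,  0.02514997, -0.02030277]), 'finger_force': 0.0, 'width': 0.09188190256061848}
```
View pics/scene0.png

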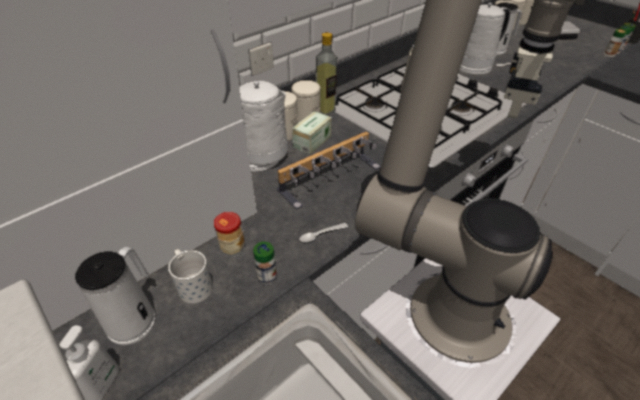

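View pics/top0.png

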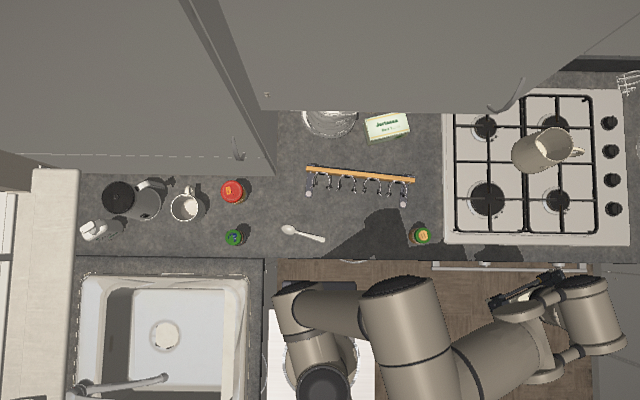

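The top view shows jar caps near (234,237) and (421,234), the rack board from (307,168) to (413,181), the mug at (185,205) and the red lid at (232,190). The scene view agrees. Next I'll zoom in for accuracy.

Create h.py:
```python
import numpy as np, cv2
from scipy.spatial.transform import Rotation as R
from plant import env
def ray(cal,T,u,v):
    f=200/np.tan(np.radians(cal["vfov"])/2)
    d=T[:3,:3]@np.array([(u-cal["cx"])/f,-(v-cal["cy"])/f,-1]); return T[:3,3],d
def at(cal,T,u,v,z):
    o,d=ray(cal,T,u,v); return o+d*(z-o[2])/d[2]
def wristT(s):
    T=np.eye(4);T[:3,:3]=R.from_quat(s["orientation"]).as_matrix();T[:3,3]=s["ee_pos"]
    return T@env.calibration("wrist")["hand_eye"]
def proj(cal,T,p):
    q=T[:3,:3].T@(np.asarray(p)-T[:3,3]);f=200/np.tan(np.radians(cal["vfov"])/2)
    return cal["cx"]-f*q[0]/q[2],cal["cy"]+f*q[1]/q[2]
def tool(s,p):  # world displacement to p in tool axes
    return R.from_quat(s["orientation"]).as_matrix().T@(np.asarray(p)-s["ee_pos"])
```

Run:
```python
from h import *
c=env.calibration("top");T=c["pose"];im=cv2.imread("pics/top0.png")
for n,u,v,z in(("A",234,237,.106),("B",421,234,.106),("rackL",307,166,.088),("rackR",413,179.5,.088),("mug",185,205,.096),("lid",232,190,.1)):
    print(n,at(c,T,u,v,z).round(4))
cv2.imwrite("pics/topz.png",cv2.resize(im[150:250,220:440],None,fx=3.6,fy=3.6,interpolation=cv2.INTER_CUBIC))
```

```text
A [0.3602 0.2504 0.106 ]
B [ 0.3778 -0.2766  0.106 ]
rackL [0.5694 0.0497 0.088 ]
rackR [ 0.5357 -0.2586  0.088 ]
mug [0.4487 0.3947 0.096 ]
lid [0.4937 0.2621 0.1   ]
```

View pics/topz.png

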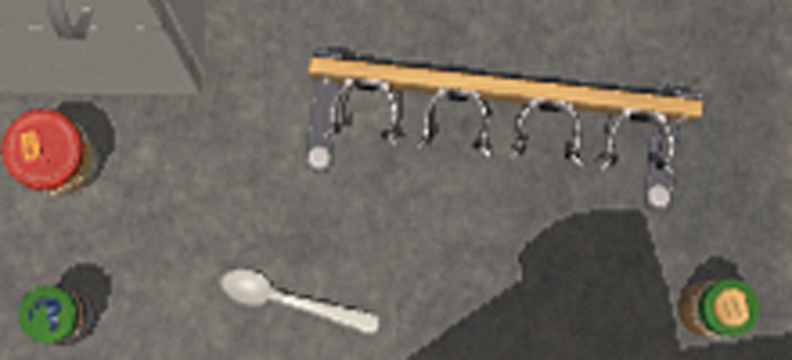

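The zoomed top view shows the board's front top edge from about (312,75) to (702,115) in the crop. The caps are at (48,315), blue on the left, and (730,307), brown on the right. Now I'll move to a view over the rack, turning the tool to the rack's yaw.

The rows are not in the units I measure in: shifts go in units of 20 mm and turns go in units of 0.1 rad. I convert before sending: 0.158 m is 7.9, -0.105 m is -5.25, 0.549 rad is 5.49.

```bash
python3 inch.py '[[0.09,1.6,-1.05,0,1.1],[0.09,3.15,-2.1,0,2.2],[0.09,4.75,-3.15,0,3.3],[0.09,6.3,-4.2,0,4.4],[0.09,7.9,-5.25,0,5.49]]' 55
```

```text
refused: ROWS must be a list of objects with named fields. Nothing was moved.
```

The call was refused and nothing moved: it wants a list of objects with named fields. Same move again in that form.

```bash
python3 inch.py '[{"jaw": 0.09,"dx": 1.6,"dy": -1.05,"spin": 1.1},{"jaw": 0.09,"dx": 3.15,"dy": -2.1,"spin": 2.2},{"jaw": 0.09,"dx": 4.75,"dy": -3.15,"spin": 3.3},{"jaw": 0.09,"dx": 6.3,"dy": -4.2,"spin": 4.4},{"jaw": 0.09,"dx": 7.9,"dy": -5.25,"spin": 5.49}]' 55
python3 - <<'E'
from h import *
s=env.observe(); print(tool(s,[.42,-.15,.25]))
c=env.calibration("top");T=c["pose"]
L=at(c,T,220+312/3.6,150+75/3.6,.088);Rr=at(c,T,220+702/3.6,150+115/3.6,.088)
print(L,Rr,np.linalg.norm(L-Rr)); y=(L-Rr)/np.linalg.norm(L-Rr); x=np.array([y[1],-y[0],0]); m=(L+Rr)/2-x*.028
print("yaw",np.arctan2(x[1],x[0]),[(m+y*k).round(4) for k in(.1125,.0375,-.0375,-.1125)])
print(at(c,T,220+48/3.6,150+315/3.6,.106),at(c,T,220+730/3.6,150+307/3.6,.106))
E
```

```text
t: 0.52
ee_pos: [0.3215, -0.312, 0.2454]
orientation: [0.998, -0.057, -0.0, -0.0]
ft_force: [0.6, -0.3, -0.4]
width: 0.0901
finger_force: 0.0
[ 0.07943212 -0.172142   -0.00450041]
[0.55517182 0.05042787 0.088     ] [ 0.52862418 -0.26435882  0.088     ] 0.31590415862220483
yaw -0.08413623348219161 [array([0.5235, 0.0075, 0.088 ]), array([ 0.5171, -0.0672,  0.088 ]), array([ 0.5108, -0.142 ,  0.088 ]), array([ 0.5045, -0.2167,  0.088 ])]
[0.35872463 0.25223636 0.106     ] [ 0.37425407 -0.28160262  0.106     ]
```

Converted, -0.172 m is -8.6, -0.138 m is -6.9.

```bash
python3 inch.py '[{"jaw": 0.09,"dx": 0.8,"dy": -1.7},{"jaw": 0.09,"dx": 1.6,"dy": -3.45},{"jaw": 0.09,"dx": 2.4,"dy": -5.15},{"jaw": 0.09,"dx": 3.2,"dy": -6.9},{"jaw": 0.09,"dx": 4,"dy": -8.6}]'
python3 inch.py '[{"jaw": 0.09},{"jaw": 0.09}]'
python3 - <<'E'
from h import *
s=env.observe(); T=wristT(s); im=env.snapshot("wrist"); c=env.calibration("wrist")
cv2.imwrite("pics/w1.png",cv2.resize(im,(800,500),interpolation=cv2.INTER_CUBIC)); np.save("w1T.npy",T); print(s["ee_pos"],s["ft_force"])
cv2.imwrite("w1raw.png",im)
E
```

```text
t: 0.93
ee_pos: [0.4196, -0.1494, 0.2456]
orientation: [0.999, -0.054, -0.0, -0.0]
ft_force: [0.3, -1.2, 0.2]
width: 0.0901
finger_force: 0.0
t: 1.1
ee_pos: [0.4197, -0.1497, 0.2455]
orientation: [0.999, -0.052, -0.0, -0.0]
ft_force: [0.1, -0.2, 0.5]
width: 0.0901
finger_force: 0.0
[ 0.41971116 -0.1496853   0.24545211] [ 0.13573273 -0.22265569  0.45711012]
```

View pics/w1.png

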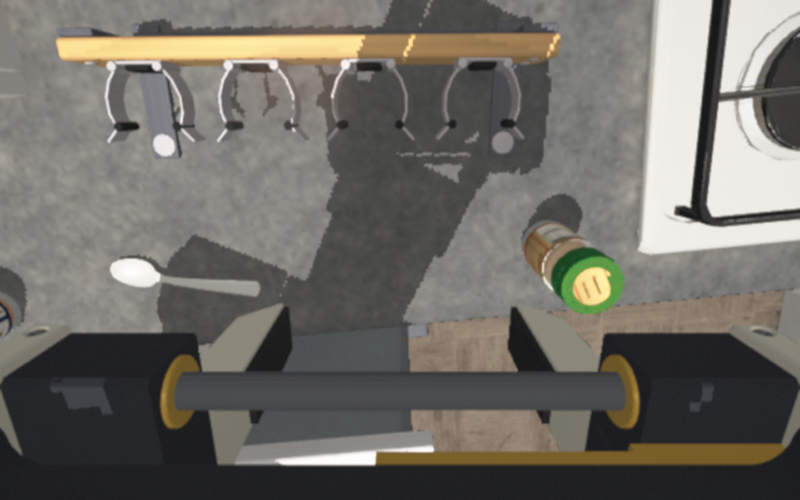

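The wrist view shows the board from (58,40) to (560,45) and clip jaw circles centred near x = 145, 258, 370 and 482 (y ≈ 100). The brown jar's cap is at (588,281). I'll overlay the model to check it.

Run:
```python
from h import *
c=env.calibration("wrist");T=np.load("w1T.npy");im=cv2.imread("w1raw.png")
crop=cv2.resize(im[0:130,30:460],None,fx=1.85,fy=1.85*1.0,interpolation=cv2.INTER_CUBIC)
big=cv2.resize(im[0:240,30:520],None,fx=1.63,fy=1.63,interpolation=cv2.INTER_CUBIC)
def dr(p,col,k=1.63):
    u,v=proj(c,T,p);cv2.circle(big,(int(round((u-30)*k)),int(round(v*k))),2,col,-1); return round(u,1),round(v,1)
yaw=-.0841;x=np.array([np.cos(yaw),np.sin(yaw),0]);y=np.array([-x[1],x[0],0]);m=np.array([.514,-.1046,0])
for z,col in((.088,(0,0,255)),(.046,(255,0,0))):
  for t in np.linspace(-.16,.16,9): dr(m+x*.028+y*t+[0,0,z],col)
for k in(.1125,.0375,-.0375,-.1125):
  print(dr(m+y*k+[0,0,.086],(0,255,0)))
  for a in np.linspace(0,6.28,24): dr(m+y*k+[0,0,.086]+.022*(np.cos(a)*x+np.sin(a)*y),(0,255,0))
print("brown",at(c,T,588/1.25,281/1.25,.106)); dr(at(c,T,588/1.25,281/1.25,.106)-[0,0,.106],(0,255,255))
cv2.imwrite("pics/w1o.png",big)
```

```text
(np.float64(119.1), np.float64(86.6))
(np.float64(209.3), np.float64(84.7))
(np.float64(299.7), np.float64(82.8))
(np.float64(390.5), np.float64(80.8))
brown [ 0.37776158 -0.27774587  0.106     ]
```

View pics/w1o.png

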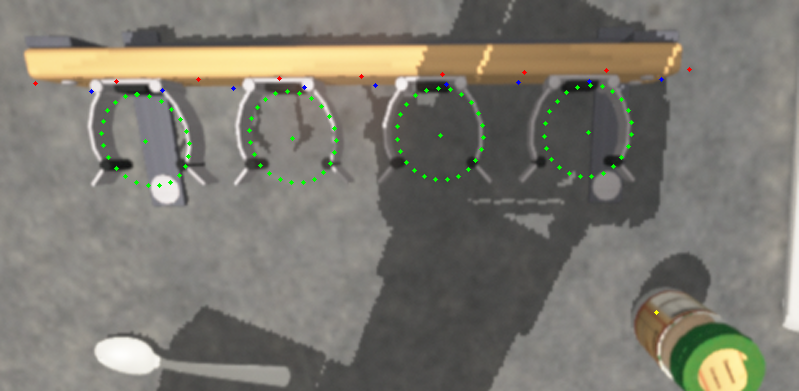

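Compared with the overlay, the real clips sit about 3 mm further left, and the rack yaw is about −0.096. The brown cap is at about (0.377, −0.2785).

```bash
cat >> h.py <<'E'
YAW=-.096;X=np.array([np.cos(YAW),np.sin(YAW),0]);Y=np.array([-X[1],X[0],0]);M=np.array([.513,-.101,0])
def rk(p): d=np.asarray(p)-M; return np.array([d@X,d@Y,d[2]])   # world -> rack frame
def seat(i,back=0,z=.119): return M+Y*(.1125-.075*i)-X*back+[0,0,z]
E
python3 - <<'E'
from h import *
s=env.observe(); print(tool(s,[.377,-.2785,.15]).round(4), 2*np.arctan2(s["orientation"][1],s["orientation"][0]))
E
```

```text
[-0.0284  0.1313  0.0955] -0.10584294459128904
```

```bash
python3 inch.py '[{"jaw": 0.09,"dx": -0.3,"dy": 1.75,"dz": 0.5,"spin": -0.1},{"jaw": 0.09,"dx": -0.65,"dy": 3.5,"dz": 1.25,"spin": -0.1},{"jaw": 0.09,"dx": -1,"dy": 5,"dz": 2.5,"spin": -0.1},{"jaw": 0.09,"dx": -1.42,"dy": 6.25,"dz": 3.75,"spin": -0.1},{"jaw": 0.09,"dx": -1.42,"dy": 6.565,"dz": 4.775,"spin": -0.1}]'
python3 inch.py '[{"jaw": 0.09,"dz": 1},{"jaw": 0.09,"dz": 1.8},{"jaw": 0.09,"dz": 2.6},{"jaw": 0.09,"dz": 2.6}]'
python3 - <<'E'
from h import *
s=env.observe(); print(s["ee_pos"],tool(s,[.377,-.2785,.097]).round(4),s["ft_force"]); im=env.snapshot("wrist"); cv2.imwrite("pics/w2.png",im)
E
```

```text
t: 1.57
ee_pos: [0.3739, -0.283, 0.1487]
orientation: [0.999, -0.052, -0.001, 0.0]
ft_force: [0.1, -0.8, 0.1]
width: 0.0901
finger_force: 0.0
t: 1.9
ee_pos: [0.3743, -0.279, 0.0955]
orientation: [0.999, -0.051, -0.002, -0.002]
ft_force: [-0.4, -0.2, -0.1]
width: 0.0904
finger_force: 0.0
[ 0.37425404 -0.27897387  0.09554082] [ 0.0027 -0.0008 -0.0015] [-0.41023084 -0.21027644 -0.126952  ]
```

View pics/w2.png

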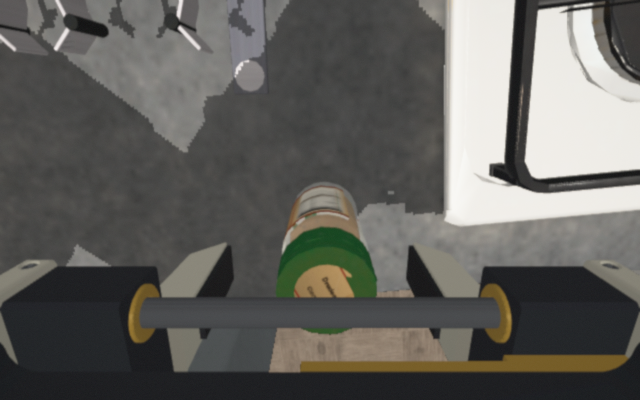

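The cap sits between the fingers, centred around (327,283), slightly right of the middle.

Run:
```python
from h import *
s=env.observe();c=env.calibration("wrist");T=wristT(s)
print(at(c,T,327,290,.106),s["ee_pos"],[np.round(at(c,T,u,v,.106),4) for u,v in((278,288),(377,288),(327,333))])
```

```text
[ 0.37502082 -0.28190734  0.106     ] [ 0.37506259 -0.2793376   0.09705569] [array([ 0.3782, -0.2606,  0.106 ]), array([ 0.3738, -0.3038,  0.106 ]), array([ 0.3524, -0.2798,  0.106 ])]
```

Converted, 0.0027 m is 0.135.

```bash
python3 inch.py '[{"jaw": 0.09,"dy": 0.135},{"jaw": 0.05,"dy": 0.135},{"jaw": 0.03,"dy": 0.135},{"jaw": 0.03,"dy": 0.135},{"jaw": 0.03,"dy": 0.135}]' 55
python3 inch.py '[{"jaw": 0.03},{"jaw": 0.03},{"jaw": 0.03}]'
python3 - <<'E'
from h import *
s=env.observe(); print(s["ee_pos"],s["ft_force"],tool(s,seat(3,.045)).round(4),rk(s["ee_pos"]))
E
```

```text
t: 2.37
ee_pos: [0.3768, -0.2817, 0.0988]
orientation: [0.999, -0.049, 0.0, 0.0]
ft_force: [-0.5, 0.4, -0.2]
width: 0.0677
finger_force: 0.0
t: 2.62
ee_pos: [0.3767, -0.2814, 0.0983]
orientation: [0.999, -0.049, 0.0, 0.0]
ft_force: [0.4, 0.1, -0.2]
width: 0.0479
finger_force: 0.0
[ 0.37665894 -0.28144675  0.09832357] [ 0.44025619  0.10321867 -0.2102125 ] [ 0.0733 -0.0803 -0.0207] [-0.11841699 -0.19268454  0.09832357]
```

```bash
python3 inch.py '[{"jaw": 0.03},{"jaw": 0.03},{"jaw": 0.03},{"jaw": 0.03}]'
python3 inch.py '[{"jaw": 0.03,"dz": -0.55},{"jaw": 0.03,"dz": -1.1},{"jaw": 0.03,"dx": 1.25,"dy": -1.35,"dz": -1.1},{"jaw": 0.03,"dx": 2.5,"dy": -2.7,"dz": -1.1},{"jaw": 0.03,"dx": 3.665,"dy": -4.015,"dz": -1.1}]'
python3 inch.py '[{"jaw": 0.03},{"jaw": 0.03},{"jaw": 0.03}]'
python3 - <<'E'
from h import *
s=env.observe(); print(s["ee_pos"],s["ft_force"],tool(s,seat(3,.0,.1203)).round(4),rk(s["ee_pos"]))
cv2.imwrite("pics/w3.png",env.snapshot("wrist"))
E
```

```text
t: 2.95
ee_pos: [0.3767, -0.2816, 0.0983]
orientation: [0.999, -0.049, 0.0, 0.0]
ft_force: [-0.8, -0.1, 0.3]
width: 0.044
finger_force: 55.0
t: 3.37
ee_pos: [0.4582, -0.2082, 0.1203]
orientation: [0.999, -0.05, 0.0, 0.0]
ft_force: [0.0, -0.7, -1.4]
width: 0.0443
finger_force: 55.0
t: 3.62
ee_pos: [0.457, -0.2086, 0.1198]
orientation: [0.999, -0.049, -0.001, -0.0]
ft_force: [0.1, -0.1, -2.1]
width: 0.0443
finger_force: 55.0
[ 0.45696529 -0.20856428  0.11982884] [ 0.06624436 -0.09957982 -2.11458963] [ 0.0455  0.     -0.0005] [-0.04546639 -0.11244008  0.11982884]
```

View pics/w3.png

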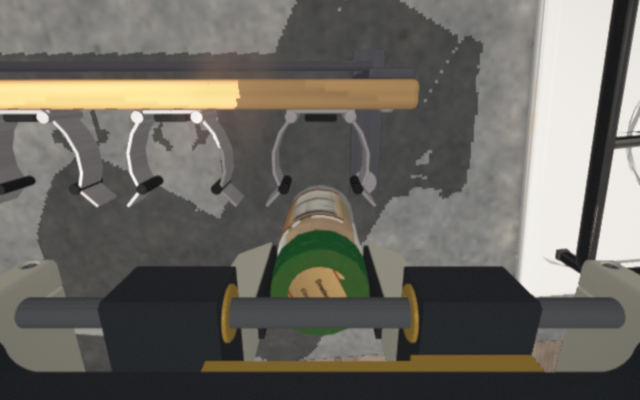

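The jar is lined up with clip 3: rollers at (285,185) and (356,184), jar at column 320. Next I'll push in while reading the force.

```bash
f(){ grep -E "ee_pos|ft_force"; }
python3 inch.py '[{"jaw": 0.03,"dx": 0.5},{"jaw": 0.03,"dx": 1},{"jaw": 0.03,"dx": 1}]' | f
python3 inch.py '[{"jaw": 0.03,"dx": 0.1},{"jaw": 0.03,"dx": 0.2}]' | f
python3 inch.py '[{"jaw": 0.03,"dx": 0.1},{"jaw": 0.03,"dx": 0.2}]' | f
python3 inch.py '[{"jaw": 0.03,"dx": 0.1},{"jaw": 0.03,"dx": 0.2}]' | f
python3 inch.py '[{"jaw": 0.03,"dx": 0.1},{"jaw": 0.03,"dx": 0.2}]' | f
```

```text
ee_pos: [0.4775, -0.2118, 0.1201]
ft_force: [0.1, 1.5, -0.3]
ee_pos: [0.4795, -0.2113, 0.1198]
ft_force: [-4.4, 0.6, -0.8]
ee_pos: [0.4837, -0.2114, 0.1198]
ft_force: [-5.8, 0.2, -1.6]
ee_pos: [0.4874, -0.2116, 0.1196]
ft_force: [-6.7, -0.1, -0.8]
ee_pos: [0.4917, -0.2121, 0.1197]
ft_force: [-3.8, 1.0, -1.4]
```

Clip 3 is sound, with a peak of about 6.7 N. I'll push home.

```bash
f(){ grep -E "ee_pos|ft_force"; }
python3 inch.py '[{"jaw": 0.03,"dx": 0.1},{"jaw": 0.03,"dx": 0.2}]' | f
python3 inch.py '[{"jaw": 0.03,"dx": 0.1},{"jaw": 0.03,"dx": 0.2}]' | f
python3 inch.py '[{"jaw": 0.03,"dx": 0.05},{"jaw": 0.03,"dx": 0.1}]' | f
python3 inch.py '[{"jaw": 0.03},{"jaw": 0.03,"dx": 0.05}]' | f
```

```text
ee_pos: [0.4967, -0.2127, 0.12]
ft_force: [-4.2, 1.1, -1.2]
ee_pos: [0.5017, -0.2133, 0.1204]
ft_force: [-1.3, 0.8, -2.0]
ee_pos: [0.5043, -0.2135, 0.1206]
ft_force: [1.7, 0.1, -1.3]
ee_pos: [0.5047, -0.2135, 0.1205]
ft_force: [-0.0, 0.5, -1.2]
```

```bash
f(){ grep -E "ee_pos|ft_force"; }
python3 inch.py '[{"jaw": 0.03,"dx": 0.05},{"jaw": 0.03,"dx": 0.05}]' | f
python3 inch.py '[{"jaw": 0.03,"dx": 0.05},{"jaw": 0.03,"dx": 0.05}]' | f
python3 - <<'E'
from h import *
s=env.observe(); print(rk(s["ee_pos"]),s["ft_force"])
E
```

```text
ee_pos: [0.5056, -0.2136, 0.1204]
ft_force: [1.3, 0.8, -0.8]
ee_pos: [0.5059, -0.2136, 0.1203]
ft_force: [-1.5, 0.9, 1.9]
[ 0.00373186 -0.11273023  0.12031723] [-1.52224565  0.86458262  1.87039315]
```

```bash
f(){ grep -E "ee_pos|ft_force"; }
python3 inch.py '[{"jaw": 0.03,"dx": 0.05},{"jaw": 0.03,"dx": 0.05}]' | f
python3 inch.py '[{"jaw": 0.03,"dx": 0.05},{"jaw": 0.03,"dx": 0.05}]' | f
python3 -c "
from h import *
cv2.imwrite('pics/w4.png',env.snapshot('wrist'))"
```

```text
ee_pos: [0.5063, -0.2136, 0.1202]
ft_force: [-4.5, 0.4, 3.9]
ee_pos: [0.5065, -0.2136, 0.1201]
ft_force: [-7.0, 0.3, 4.9]
```

View pics/w4.png

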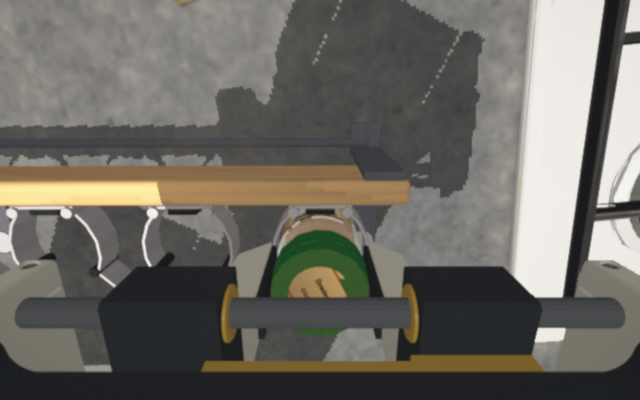

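The jar is against the pad and the force is rising, so it is home. Now I'll release and rise.

```bash
f(){ grep -E "ee_pos|ft_force|width|t:"; }
python3 inch.py '[{"jaw": 0.03,"dx": -0.05},{"jaw": 0.044,"dx": -0.075},{"jaw": 0.05,"dx": -0.075},{"jaw": 0.056,"dx": -0.075},{"jaw": 0.062,"dx": -0.075}]' | f
python3 inch.py '[{"jaw": 0.062},{"jaw": 0.062},{"jaw": 0.062,"dz": -0.5},{"jaw": 0.062,"dz": -1.25},{"jaw": 0.062,"dz": -2.5}]' | f
python3 - <<'E'
from h import *
s=env.observe(); print(tool(s,[.361,.256,.22]).round(4),s["orientation"])
E
```

```text
t: 6.38
ee_pos: [0.5072, -0.2139, 0.1204]
ft_force: [-0.3, -0.0, -0.2]
width: 0.0579
t: 6.8
ee_pos: [0.5057, -0.2131, 0.1695]
ft_force: [0.7, -0.7, -0.1]
width: 0.062
[-0.1902 -0.4527 -0.049 ] [ 9.98793915e-01 -4.90575690e-02 -1.79076995e-03 -9.29729719e-04]
```

```bash
f(){ grep -E "ee_pos|ft_force|width|t:"; }
python3 inch.py '[{"jaw": 0.07,"dx": -0.7,"dy": -1.5,"dz": -1},{"jaw": 0.08,"dx": -1.45,"dy": -3.3,"dz": -2},{"jaw": 0.09,"dx": -2.2,"dy": -5.1,"dz": -2.45},{"jaw": 0.09,"dx": -2.95,"dy": -7,"dz": -2.45},{"jaw": 0.09,"dx": -3.7,"dy": -8.8,"dz": -2.45}]' | f
python3 inch.py '[{"jaw": 0.09,"dx": -0.75,"dy": -1.8},{"jaw": 0.09,"dx": -1.5,"dy": -3.6},{"jaw": 0.09,"dx": -2.25,"dy": -5.4},{"jaw": 0.09,"dx": -3,"dy": -7.15},{"jaw": 0.09,"dx": -3.75,"dy": -8.9}]' | f
python3 inch.py '[{"jaw": 0.09,"dx": -0.75,"dy": -1.8},{"jaw": 0.09,"dx": -1.5,"dy": -3.5},{"jaw": 0.09,"dx": -2.05,"dy": -4.95},{"jaw": 0.09,"dx": -2.05,"dy": -4.95},{"jaw": 0.09,"dx": -2.05,"dy": -4.95}]' | f
python3 - <<'E'
from h import *
s=env.observe(); np.save("w5T.npy",wristT(s)); cv2.imwrite("pics/w5.png",env.snapshot("wrist"));print(s["ee_pos"],s["orientation"])
t=env.snapshot("top"); cv2.imwrite("pics/top5.png",t[150:250,220:440])
E
```

```text
t: 7.22
ee_pos: [0.4499, -0.0297, 0.2209]
ft_force: [0.3, 0.1, 0.4]
width: 0.0885
t: 7.63
ee_pos: [0.3924, 0.1549, 0.2202]
ft_force: [0.7, 0.1, -0.6]
width: 0.0903
t: 8.05
ee_pos: [0.3614, 0.2571, 0.2198]
ft_force: [0.5, 0.3, 0.2]
width: 0.0898
[0.36143502 0.25710211 0.21982693] [ 9.98886160e-01 -4.71828130e-02  4.57127334e-04 -1.10386406e-04]
```

View pics/w5.png

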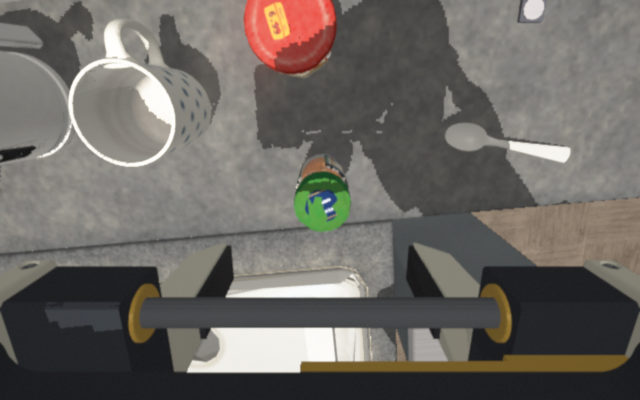

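The blue jar's cap is at about (322,204), clear of the red lid at (290,30) and the mug at (125,110).

Run:
```python
from h import *
c=env.calibration("wrist");T=np.load("w5T.npy");p=at(c,T,322,204,.106);s=env.observe()
print(p,at(c,T,322,231,.106),tool(s,[p[0],p[1],.0983]).round(4))
print(at(c,T,290,33,.1),at(c,T,125,110,.096))
```

```text
[0.36080657 0.25601208 0.106     ] [0.33809775 0.25812206 0.106     ] [-0.0014 -0.0004  0.1213]
[0.48443317 0.26662938 0.1       ] [0.44499795 0.39582706 0.096     ]
```

```bash
python3 inch.py '[{"jaw": 0.09,"dx": -0.05,"dz": 1.5},{"jaw": 0.09,"dx": -0.05,"dz": 3},{"jaw": 0.09,"dx": -0.05,"dz": 4.5},{"jaw": 0.09,"dx": -0.05,"dz": 5.5},{"jaw": 0.09,"dx": -0.05,"dz": 6.065}]'
python3 inch.py '[{"jaw": 0.09},{"jaw": 0.09}]'
python3 - <<'E'
from h import *
s=env.observe(); T=wristT(s); im=env.snapshot("wrist");c=env.calibration("wrist")
h=cv2.cvtColor(im,cv2.COLOR_BGR2HSV); m=cv2.inRange(h,(45,90,20),(80,255,255)); n,l,st,ce=cv2.connectedComponentsWithStats(m)
i=1+st[1:,4].argmax(); x,y,w,hh=st[i,:4]; print(st[i],s["ee_pos"])
print(at(c,T,x+w/2,288,.106),at(c,T,x+w/2,y+hh,.106))
E
```

```text
t: 8.57
ee_pos: [0.3605, 0.2539, 0.0958]
orientation: [0.999, -0.05, -0.002, 0.001]
ft_force: [-0.6, 0.6, -0.0]
width: 0.09
finger_force: 0.0
t: 8.73
ee_pos: [0.3614, 0.2549, 0.0979]
orientation: [0.999, -0.05, -0.0, 0.0]
ft_force: [-0.1, -0.6, 0.2]
width: 0.0897
finger_force: 0.0
[ 270  228   98   69 4563] [0.36144946 0.25487695 0.09793604]
[0.3621889  0.25578125 0.106     ] [0.35762743 0.25624406 0.106     ]
```

```bash
python3 inch.py '[{"jaw": 0.07,"dy": -0.05},{"jaw": 0.05,"dy": -0.05},{"jaw": 0.03,"dy": -0.05},{"jaw": 0.03,"dy": -0.05},{"jaw": 0.03,"dy": -0.05}]' 55 >/dev/null
python3 inch.py '[{"jaw": 0.03},{"jaw": 0.03},{"jaw": 0.03},{"jaw": 0.03},{"jaw": 0.03}]'
python3 inch.py '[{"jaw": 0.03},{"jaw": 0.03},{"jaw": 0.03,"dz": -0.5},{"jaw": 0.03,"dz": -1.1},{"jaw": 0.03,"dz": -1.1}]'
python3 - <<'E'
from h import *
s=env.observe(); print(tool(s,seat(0,.045,.1203)).round(4),s["orientation"])
E
```

```text
t: 9.62
ee_pos: [0.3611, 0.2569, 0.0979]
orientation: [0.999, -0.049, 0.0, 0.0]
ft_force: [0.2, -0.2, 1.2]
width: 0.0438
finger_force: 54.9
t: 10.03
ee_pos: [0.3619, 0.2574, 0.1212]
orientation: [0.999, -0.049, 0.001, -0.001]
ft_force: [0.1, -0.0, -0.7]
width: 0.0441
finger_force: 54.9
[0.1402 0.2294 0.0009] [ 9.98796398e-01 -4.90285339e-02  1.24162444e-03 -6.46041286e-04]
```

Converted, 0.172 m is 8.6, 0.14 m is 7.

```bash
python3 inch.py '[{"jaw": 0.03,"dx": 0.9,"dy": 1.75},{"jaw": 0.03,"dx": 1.8,"dy": 3.5},{"jaw": 0.03,"dx": 2.75,"dy": 5.25},{"jaw": 0.03,"dx": 3.7,"dy": 7},{"jaw": 0.03,"dx": 4.5,"dy": 8.6}]' >/dev/null
python3 inch.py '[{"jaw": 0.03,"dx": 1,"dy": 1.5},{"jaw": 0.03,"dx": 2,"dy": 2.87},{"jaw": 0.03,"dx": 2.51,"dy": 2.87},{"jaw": 0.03,"dx": 2.51,"dy": 2.87},{"jaw": 0.03,"dx": 2.51,"dy": 2.87}]'
python3 - <<'E'
from h import *
s=env.observe(); print(tool(s,seat(0,.0,.1203)).round(4),rk(s["ee_pos"]),s["orientation"])
cv2.imwrite("pics/w6.png",env.snapshot("wrist"))
E
```

```text
t: 10.87
ee_pos: [0.4775, 0.0148, 0.1191]
orientation: [0.999, -0.049, -0.001, -0.0]
ft_force: [-1.6, 0.2, -1.5]
width: 0.0437
finger_force: 54.9
[ 0.0464 -0.0007 -0.0013] [-0.04643173  0.11189735  0.11909637] [ 9.98775314e-01 -4.94688439e-02 -8.30584369e-04 -1.23876208e-04]
```

View pics/w6.png

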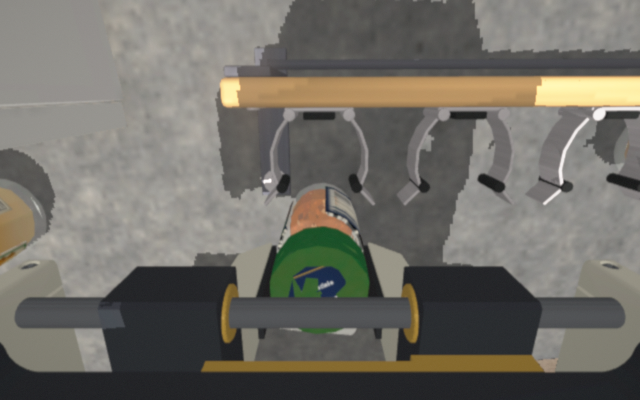

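The blue jar is centred on clip 0: rollers at (284,183) and (355,183), jar at column 320. I'll push and read the force.

```bash
f(){ grep -E "ee_pos|ft_force"; }
python3 inch.py '[{"jaw": 0.03,"dx": 0.5},{"jaw": 0.03,"dx": 1.05,"dz": -0.05},{"jaw": 0.03,"dx": 1.05,"dz": -0.05}]' | f
python3 inch.py '[{"jaw": 0.03,"dx": 0.1},{"jaw": 0.03,"dx": 0.2}]' | f
python3 inch.py '[{"jaw": 0.03,"dx": 0.1},{"jaw": 0.03,"dx": 0.2}]' | f
python3 inch.py '[{"jaw": 0.03,"dx": 0.1},{"jaw": 0.03,"dx": 0.2}]' | f
python3 inch.py '[{"jaw": 0.03,"dx": 0.1},{"jaw": 0.03,"dx": 0.2}]' | f
```

```text
ee_pos: [0.4989, 0.0139, 0.1207]
ft_force: [-1.3, 0.0, -0.4]
ee_pos: [0.5008, 0.0134, 0.1203]
ft_force: [-4.2, 0.8, -1.5]
ee_pos: [0.5046, 0.0127, 0.1202]
ft_force: [-6.0, 1.1, -1.3]
ee_pos: [0.5087, 0.0122, 0.1201]
ft_force: [-5.5, 0.6, -1.0]
ee_pos: [0.5126, 0.0118, 0.1201]
ft_force: [-5.9, 0.9, -0.5]
```

Clip 0 is sound as well, at about 6 N. I'll push home.

```bash
f(){ grep -E "ee_pos|ft_force"; }
python3 inch.py '[{"jaw": 0.03,"dx": 0.1},{"jaw": 0.03,"dx": 0.2}]' | f
python3 inch.py '[{"jaw": 0.03,"dx": 0.1},{"jaw": 0.03,"dx": 0.2}]' | f
python3 inch.py '[{"jaw": 0.03,"dx": 0.1},{"jaw": 0.03,"dx": 0.2}]' | f
python3 inch.py '[{"jaw": 0.03,"dx": 0.05},{"jaw": 0.03,"dx": 0.05}]' | f
python3 inch.py '[{"jaw": 0.03,"dx": 0.05},{"jaw": 0.03,"dx": 0.05}]' | f
```

```text
ee_pos: [0.5185, 0.0109, 0.1207]
ft_force: [-1.7, -0.9, -1.1]
ee_pos: [0.5237, 0.0104, 0.1212]
ft_force: [1.6, -0.1, -0.8]
ee_pos: [0.5261, 0.0101, 0.1213]
ft_force: [-10.8, 0.1, 11.7]
ee_pos: [0.5262, 0.0101, 0.1214]
ft_force: [-10.1, -0.4, 9.2]
ee_pos: [0.5264, 0.0102, 0.1213]
ft_force: [-11.7, 0.3, 10.5]
```

Home against the pad. I'll release, rise and check.

```bash
f(){ grep -E "ee_pos|ft_force|width|t:"; }
python3 inch.py '[{"jaw": 0.03,"dx": -0.1},{"jaw": 0.044,"dx": -0.15},{"jaw": 0.05,"dx": -0.15},{"jaw": 0.056,"dx": -0.15},{"jaw": 0.062,"dx": -0.15}]' | f
python3 inch.py '[{"jaw": 0.062},{"jaw": 0.062},{"jaw": 0.062,"dz": -0.5},{"jaw": 0.062,"dz": -1.25},{"jaw": 0.062,"dz": -2.5}]' | f
python3 inch.py '[{"jaw": 0.062,"dx": -1.5,"dz": -1.5},{"jaw": 0.062,"dx": -3.5,"dz": -2.5},{"jaw": 0.062,"dx": -5,"dy": 1,"dz": -4},{"jaw": 0.062,"dx": -6,"dy": 2.5,"dz": -5},{"jaw": 0.062,"dx": -6,"dy": 4,"dz": -5}]' | f
python3 inch.py '[{"jaw": 0.062},{"jaw": 0.062}]' | f
python3 - <<'E'
from h import *
s=env.observe();T=wristT(s);c=env.calibration("wrist");im=env.snapshot("wrist")
for i in(0,3):
  for z in(.022,.128):
    p=seat(i,-.003,z);u,v=proj(c,T,p);cv2.circle(im,(int(u),int(v)),3,(255,0,255),1)
cv2.imwrite("pics/w7.png",im)
E
```

```text
t: 13.08
ee_pos: [0.5267, 0.0101, 0.1211]
ft_force: [0.4, -0.6, -0.2]
width: 0.0578
t: 13.5
ee_pos: [0.5248, 0.0103, 0.1702]
ft_force: [0.2, -0.1, 0.3]
width: 0.0617
t: 13.92
ee_pos: [0.397, -0.0569, 0.2752]
ft_force: [1.4, -1.3, 0.2]
width: 0.0619
t: 14.08
ee_pos: [0.3986, -0.0589, 0.2721]
ft_force: [-0.8, 1.0, 0.4]
width: 0.0621
```

View pics/w7.png

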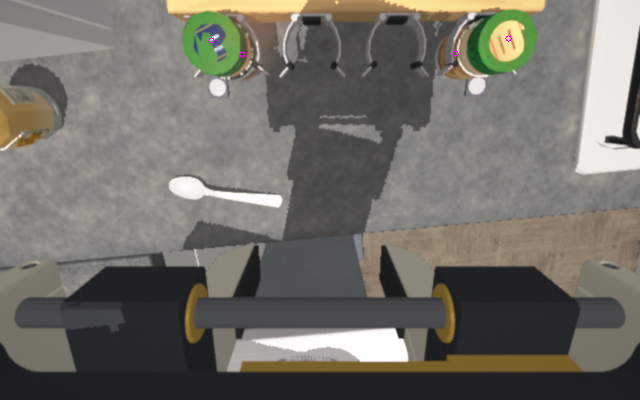

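Both jars hang upright in clips 0 and 3. Their cap centres, at (212,40) and (508,40), match the expected positions at home height.

```bash
python3 -c "
from plant import env
print(env.hand_in())"
```

```text
the job is handed in; nothing more can be done
None
```

Both jars are snapped fully home and released, brown in the rightmost clip and blue in the leftmost (both pushed back at about 6 N); I handed the job in at about 14 s, the mug and big jar weren't touched, and no verdict came back.

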